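Weld jig check: cycle the toggle clamp, find the loose bolt, hold its cover open

TASK

Check the weld jig: swing the toggle clamp over onto the copper-coloured bracket so that its pad rests with its full weight on it, then throw it fully back again, leaving the bracket in its nest. Then tap the three bolt heads on the grey rail lightly, one after another, until you find the loose one, which drops and stays down, and lift the cover in that bolt's lane open by 45 degrees or more, so that a mate could reach its lock nut. Finish while still holding that cover open; leave the other two covers shut and everything else on the table alone.

Things in the scene. Friction and masses are not known exactly. Their poses are not given: they have to be found in the camera images.
- clamp_base: blue clamp plate 200 x 120 x 20 mm, fixed; origin under its centre, +x along the plate from pivot side towards the nest, z up. It may lie left or right on the table, yawed a little.
- clamp (a joint): toggle clamp arm angle about the pivot's level axis (parallel to clamp_base y): 0 = shut, arm level along clamp_base +x with its rubber pad on the bracket; 2.1 = thrown fully back (stop), leaning 30 degrees beyond upright towards clamp_base -x. Over-centre: its weight (0.35 kg) drops it to whichever side of about 1.65 it is on and keeps it there; about 2 N at the grip moves it. It starts thrown back.
- clamp_arm: yellow clamp arm, a 14 x 16 mm bar; origin on the pivot axis (80 mm above the table, at clamp_base x = -55 mm), own x along the arm. Its red barrel grip (25 mm diameter, 26 mm long across the arm, centre at x = 135 mm) can pivot between fingers that pinch it from above across clamp_base y; grip height 80 mm shut, 197 mm thrown back. Pad at x = 75 mm, reaching 46 mm below the arm. Pivot cheeks: 58 mm wide, tops at 92 mm
- bracket: loose copper-coloured bracket 70 x 62 x 14 mm with a 14 mm higher lip on the pivot side, 0.4 kg, lying in the nest; origin under its centre
- nest (a point): centre of the nest on the clamp plate's top (20 mm above the table), between six brass pins 10 mm high; the bracket lies here with 1 to 2 mm play
- rail: grey rail 110 (x) x 250 (y) x 45 mm, fixed; origin under its centre, z up. Across it three lanes 80 mm apart, parted by yellow lines: a (at y = +80 mm), b (0), c (-80 mm); each lane has a cover on the -x side and a bolt on the +x side. It may lie left or right on the table, yawed a little.
- magnet: bystander: red triangular welding magnet 60 x 46 x 15 mm, just beyond the rail
- c_clamp: bystander: dark C-clamp lying flat, about 110 x 65 x 16 mm, just beyond the rail
- socket: bystander: steel socket 26 mm diameter, 30 mm high, beside the clamp plate
- spacer: bystander: brass spacer block 50 x 30 x 20 mm, beside the clamp plate
- tub: bystander: red tub 84 mm diameter, 110 mm high, at the back of the table
- washer: bystander: large steel washer, 44 mm diameter, 8 mm thick, on the table between the rail and the clamp
- head_a: hexagonal steel bolt head of lane a (left seen from the robot), 25 mm across, 20 mm high; origin at the centre of its top, 67 mm above the table, at x = 34 mm, y = 80 mm in the rail's frame
- bolt_a (a joint): how far this bolt has gone down (m). A tight bolt stands firm (gives under 2 mm at 20 N); the one loose bolt, which looks the same, drops 8 mm under about 3 N and stays down
- cover_a (a joint): opening of this lane's cover (rad): 0 shut (lying level), up to 1.3; opens upward, its free edge rising and swinging towards the rail's -x; it falls shut if let go (a weak spring and its weight, about 2 N at the tab)
- flap_a: aluminium cover of lane a, 58 x 56 x 4 mm; origin on its level hinge (along the rail's y, 49 mm above the table, at rail x = -44 mm), own x towards the free edge, y along the hinge, z up when shut. Red upright tab to lift it: centre x = 41 mm, y = 0; 12 mm thick across y, 20 mm along x, from z = 4 to 44 mm (top 93 mm above the table); free space to either side
- head_b: hexagonal steel bolt head of lane b (middle seen from the robot), 25 mm across, 20 mm high; origin at the centre of its top, 67 mm above the table, at x = 34 mm, y = 0 mm in the rail's frame
- bolt_b (a joint): how far this bolt has gone down (m). A tight bolt stands firm (gives under 2 mm at 20 N); the one loose bolt, which looks the same, drops 8 mm under about 3 N and stays down
- cover_b (a joint): opening of this lane's cover (rad): 0 shut (lying level), up to 1.3; opens upward, its free edge rising and swinging towards the rail's -x; it falls shut if let go (a weak spring and its weight, about 2 N at the tab)
- flap_b: aluminium cover of lane b, 58 x 56 x 4 mm; origin on its level hinge (along the rail's y, 49 mm above the table, at rail x = -44 mm), own x towards the free edge, y along the hinge, z up when shut. Red upright tab to lift it: centre x = 41 mm, y = 0; 12 mm thick across y, 20 mm along x, from z = 4 to 44 mm (top 93 mm above the table); free space to either side
- head_c: hexagonal steel bolt head of lane c (right seen from the robot), 25 mm across, 20 mm high; origin at the centre of its top, 67 mm above the table, at x = 34 mm, y = -80 mm in the rail's frame
- bolt_c (a joint): how far this bolt has gone down (m). A tight bolt stands firm (gives under 2 mm at 20 N); the one loose bolt, which looks the same, drops 8 mm under about 3 N and stays down
- cover_c (a joint): opening of this lane's cover (rad): 0 shut (lying level), up to 1.3; opens upward, its free edge rising and swinging towards the rail's -x; it falls shut if let go (a weak spring and its weight, about 2 N at the tab)
- flap_c: aluminium cover of lane c, 58 x 56 x 4 mm; origin on its level hinge (along the rail's y, 49 mm above the table, at rail x = -44 mm), own x towards the free edge, y along the hinge, z up when shut. Red upright tab to lift it: centre x = 41 mm, y = 0; 12 mm thick across y, 20 mm along x, from z = 4 to 44 mm (top 93 mm above the table); free space to either side
Mind the look-alikes: they are no part of the job. Leave any green or turquoise look-alike of the clamp_base alone.

How it is judged:
On the way, in this order (a step that is already met when the one before it is completed fails the run):
1. the clamp is swung over centre and its pad presses on the bracket (value of joint clamp below 0.08 rad and contact force between clamp_arm and bracket above 1 N), for 0.2 s.
2. the clamp is thrown back again (value of joint clamp above 1.9 rad), for 0.2 s.
3. the loose bolt is found: tapped down (value of joint any of bolt_a, bolt_b, bolt_c above 0.004 m), for 0.1 s.
4. the cover of the loose bolt is lifted open (((value of joint bolt_a above 0.004 m and value of joint cover_a above 0.65 rad and contact force between the fingers and flap_a above 0.3 N and value of joint each of bolt_b, bolt_c below 0.004 m and value of joint each of cover_b, cover_c below 0.15 rad) or (value of joint bolt_b above 0.004 m and value of joint cover_b above 0.65 rad and contact force between the fingers and flap_b above 0.3 N and value of joint each of bolt_a, bolt_c below 0.004 m and value of joint each of cover_a, cover_c below 0.15 rad) or (value of joint bolt_c above 0.004 m and value of joint cover_c above 0.65 rad and contact force between the fingers and flap_c above 0.3 N and value of joint each of bolt_a, bolt_b below 0.004 m and value of joint each of cover_a, cover_b below 0.15 rad))), for 0.2 s.
At the end, for the whole second after the job is handed in: The cover in the dropped bolt's lane is held by the fingers (more than 0.3 N) at more than 0.65 rad, that bolt is down more than 4 mm and the other two are not, the other covers are shut (under 0.15 rad), the clamp is thrown back (over 1.9 rad) and the bracket lies within 6 mm of its nest's centre (((value of joint bolt_a above 0.004 m and value of joint cover_a above 0.65 rad and contact force between the fingers and flap_a above 0.3 N and value of joint each of bolt_b, bolt_c below 0.004 m and value of joint each of cover_b, cover_c below 0.15 rad) or (value of joint bolt_b above 0.004 m and value of joint cover_b above 0.65 rad and contact force between the fingers and flap_b above 0.3 N and value of joint each of bolt_a, bolt_c below 0.004 m and value of joint each of cover_a, cover_c below 0.15 rad) or (value of joint bolt_c above 0.004 m and value of joint cover_c above 0.65 rad and contact force between the fingers and flap_c above 0.3 N and value of joint each of bolt_a, bolt_b below 0.004 m and value of joint each of cover_a, cover_b below 0.15 rad)) and value of joint clamp above 1.9 rad and horizontal distance between bracket and nest below 0.006 m); the arm keeps its last pose, push and grip.
It fails at once if a cover is lifted (over 0.25 rad) whose bolt has not dropped ((value of joint bolt_a below 0.004 m and value of joint cover_a above 0.25 rad) or (value of joint bolt_b below 0.004 m and value of joint cover_b above 0.25 rad) or (value of joint bolt_c below 0.004 m and value of joint cover_c above 0.25 rad)).
It fails at once if a bolt is struck or pressed with more than 60 N (contact force between any of the arm, the fingers and head_a above 60 N or contact force between any of the arm, the fingers and head_b above 60 N or contact force between any of the arm, the fingers and head_c above 60 N).
It fails at once if the bracket is knocked out of its nest (15 mm) (horizontal distance between bracket and nest above 0.015 m).
It fails at once if a bystander is moved by more than 25 mm (distance of any of magnet, c_clamp, socket, spacer, tub, washer from where it was at the start of the episode above 0.025 m).
It also fails if it takes over 72 s, if anything falls off the work surface, if the arm or the gripper's body presses on something with over 40 N, if the wrist force passes 120 N, or if a joint passes its speed limit or range.

ROBOT

A 6-joint arm with a two-finger parallel gripper is mounted at the origin on the work surface. World frame = base frame: x ahead of the robot, y to its left, z up, the work surface at z = 0. Lengths are in m, angles in rad, forces in N, time in s.
With the tool pointing down it reaches from about 0.35 to 0.975 m from the base axis. Payload 4.9 kg.
Tool frame: the origin (TCP) lies at the very end of the fingers, on their centre line; the grasp point (between the pads) lies 19 mm behind it; z points along the fingers, y is the line along which they close (so a half turn about z gives the same grasp; the last joint's range is limited). The gripper opens to 85 mm and grips with 20 to 120 N. Pads are 22 mm wide; open, the fingers measure 114 mm over their backs; the gripper's body (76 mm by 85 mm) begins 54 mm behind the grasp point. The pads swing forward as they close: fully open they stand 13 mm farther back than shut.
Start: joints at [1.22, 0.053, 1.613, -0, 1.476, -0.119], TCP at [0.144, 0.608, 0.231] pointing down, gripper open.
Joint ranges: [-3.01, 3.01], [-1.01, 2.22], [0.06, 2.58], [-1.02, 4.17], [0.09, 2.62], [-3.14, 3.14]. Speed limits (rad/s): [2.57, 2.57, 3.14, 3.14, 3.14, 3.14].

INTERFACE

Orientations are given as a rotation vector (axis times angle).
In Python, from station import ctrl, imaging gives the robot as it stands.
- The arm moves only by the tool play_rows, never from a script. Its argument "series" is a list of rows, each a list of 3 entries, a list of its own where there are three numbers: the opening, from 0 (shut) to 1 (fully open), then the shift along the tool's x, y, z each as a share of 0.05 m, from -1 to 1, then the turn, a rotation vector about the tool's x, y, z each as a share of 8 degrees, from -1 to 1. In form: [[grip, [dx, dy, dz], [ax, ay, az]], ...]. A call has 1 to 8 rows; each row shifts and turns the commanded pose from where the row before left it, along the tool's axes as they then stand; what a row does not reach is not made up. A row lasts 1/8 s, in which the tool goes at most 62.5 mm and 10.7 degrees, less where a joint would pass 70% of its speed; a pose out of reach is approached as far as the arm can. A call with a number of a shift or a turn outside -1 to 1 is refused whole. A call with a gripper value outside its range is refused whole. The fingers move at their own pace and stop on an object; "force" is the grip in N (left out, the last holds). Time passes only in rows, so rows that do not move let the fingers close. It gives the time, the measured TCP pose, the force, the opening and the grip force at its end, in the units of the state.
- ctrl.get_obs(): the state, without advancing time (a new reading comes with each control period).
- imaging.get_image(name): name is "side" or "top"; returns a dict with "color" (384x512x3 uint8, blue, green, red), "fx", "fy", "cx", "cy" (pixels), "D" ([k1, k2, p1, p2, k3] as OpenCV has them; the pictures are not rectified), "extrinsics" (4x4, takes a point from world to camera coordinates). Camera axes: x right, y down, z forward; pixel columns grow to the right and rows downward; lengths in m; the calibration is good to about 2 mm. A picture is of the moment at which its call begins. There is no depth.
- ctrl.finish_job(): hands the job in; it is judged then, once.
The state is a dict: "t": time; "q": joint angles; "dq": joint speeds; "effort": joint torques, N m; "tool_pos": TCP position; "tool_rot": TCP orientation; "contact_force": force on the tool from outside, world axes, zero at the start; "wrist_torque": the same for the moment, N m; "opening": finger opening in m; "grip_force": force on a finger pad.
Only numpy, scipy, OpenCV 4.12 (cv2) and the standard library are available. Lean on these libraries where they do the work, as an engineer would, in place of code of your own. Each camera call takes 0.05 s, during which the arm holds its last target. There are 200 camera calls.

## Working session

There is one attempt and no reset: what is moved stays moved. The work goes in short steps, Python scripts to look and compute and a tool call to move; the robot and the scene stay as the last step left them, time stands still between calls to the robot, and variables do not carry over. Pictures are saved under pics/ and viewed, at most 10 in all, crops included, and the job is handed in when it is done.

Besides the shell and the picture viewer there is one more tool, called after "Request:" as name(argument=value, ...) on one line, values as JSON. play_rows: Moves the arm, as the interface text tells. Shift numbers are shares of 0.05 m and turn numbers shares of 8 degrees, none past 1 either way. Its arguments: {"type":"object","properties":{"series":{"type":"array"},"force":{"type":"number"}},"required":["series"]}

```bash
mkdir -p pics; cat > h.py <<'E'
import numpy as np, cv2
from station import ctrl, imaging
def grab(n):
    return imaging.get_image(n)
def ray(im,u,v):
    K=np.array([[im["fx"],0,im["cx"]],[0,im["fy"],im["cy"]],[0,0,1.]])
    p=cv2.undistortPoints(np.array([[[u,v]]],float),K,np.array(im["D"],float))[0,0]
    E=np.array(im["extrinsics"]);R=E[:3,:3];t=E[:3,3]
    return -R.T@t, R.T@np.array([p[0],p[1],1.])
def onz(im,u,v,z):
    c,d=ray(im,u,v); return c+d*(z-c[2])/d[2]
def proj(im,P):
    K=np.array([[im["fx"],0,im["cx"]],[0,im["fy"],im["cy"]],[0,0,1.]]);E=np.array(im["extrinsics"])
    return cv2.projectPoints(np.atleast_2d(np.array(P,float)),cv2.Rodrigues(E[:3,:3])[0],E[:3,3],K,np.array(im["D"],float))[0][:,0]
E
python3 - <<'E'
from h import *
for n in("top","side"):
    im=grab(n);cv2.imwrite(f"pics/{n}0.png",cv2.resize(im["color"],(768,576)) )
    c,_=ray(im,256,192);print(n,c.round(3),im["fx"])
o=ctrl.get_obs();print(o["tool_pos"],o["tool_rot"],o["t"],o["opening"],o["contact_force"])
E
```

```text
top [ 0.481 -0.051  1.232] 414.08358958135864
side [ 0.506 -0.78   0.576] 356.5307713038054
[0.14339723 0.60774517 0.23020797] [-3.63334733e-01 -3.12010606e+00  2.82541950e-03] 0.1 0.08553710012370846 [-0.21944351 -0.4396976  -0.24640201]
```

View pics/top0.png

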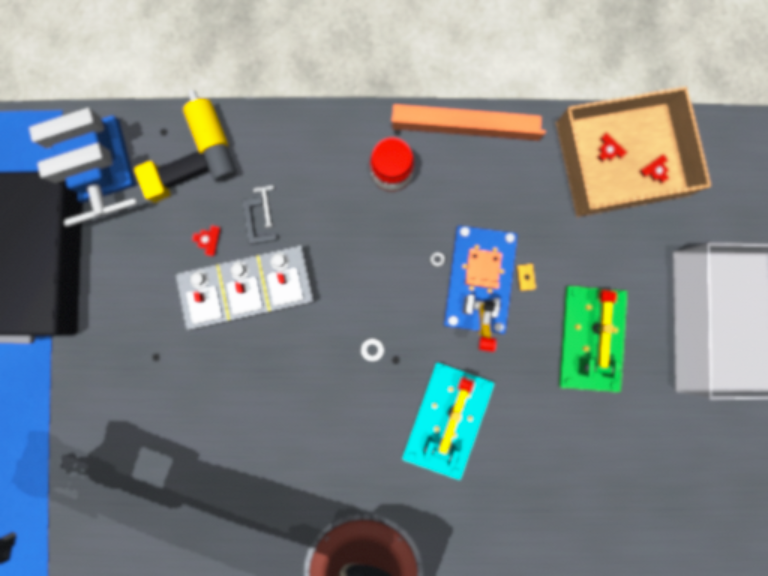

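View pics/side0.png

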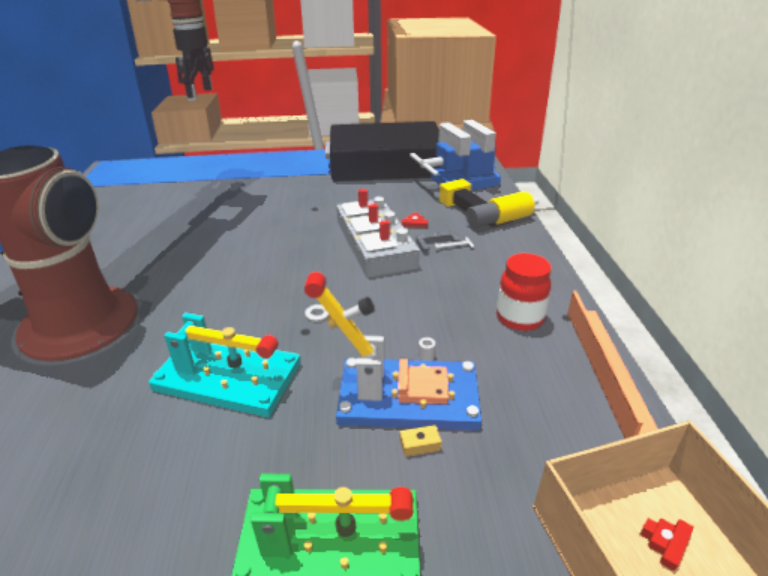

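The blue plate at top (482,280), side (410,390), with the copper bracket and the clamp thrown back, is the target. The turquoise one at (448,420) and the green one at (597,340) are look-alikes. The rail with three covers is at (245,285), with its bolts on the far side. The washer is at (372,350), the socket at (437,259), the spacer at (527,277) and the tub at (392,160).

```bash
cat > meas.py <<'E'
from h import *
im=grab("top");S=grab("side");c=im["color"];hsv=cv2.cvtColor(c,cv2.COLOR_BGR2HSV)
def blob(lo,hi,box):
    m=cv2.inRange(hsv,lo,hi);k=np.zeros_like(m);x0,y0,x1,y1=box;k[y0:y1,x0:x1]=m[y0:y1,x0:x1]
    return k
def rect(m,z):
    m=cv2.morphologyEx(m,cv2.MORPH_CLOSE,np.ones((7,7)))
    n,l,s,ce=cv2.connectedComponentsWithStats(m);i=1+np.argmax(s[1:,4])
    pts=np.argwhere(l==i)[:,::-1].astype(float)
    ct=cv2.findContours((l==i).astype(np.uint8),0,2)[0][0][:,0]
    W=np.array([onz(im,*p,z)[:2] for p in ct]);r=cv2.minAreaRect((W*1000).astype(np.float32))
    return r,cv2.boxPoints(r).round(0).tolist()
print("plate",rect(blob((105,120,100),(125,255,255),(285,140,350,225)),0.02))
br=blob((5,90,120),(14,220,255),(300,155,345,195));print("bracket",rect(br,0.034))
def reds(box,img,z=None):
    h=cv2.cvtColor(img["color"],cv2.COLOR_BGR2HSV)
    m=cv2.inRange(h,(0,180,90),(6,255,255))|cv2.inRange(h,(174,180,90),(180,255,255))
    x0,y0,x1,y1=box;n,l,s,ce=cv2.connectedComponentsWithStats(m[y0:y1,x0:x1])
    for i in range(1,n):
        if s[i,4]>8:
            p=ce[i]+[x0,y0];print(p.round(1),s[i,4],onz(img,*p,z).round(4) if z else "")
print("grip");reds((305,215,345,240),im,.203)
print("tabs");reds((118,172,205,215),im,.085)
g=blob((0,0,90),(180,70,255),(110,155,215,225));print("rail",rect(g,.045))
cv2.imwrite("pics/crop.png",np.hstack([cv2.resize(c[150:245,280:360],(400,475),interpolation=2),cv2.resize(c[155:225,112:212],(400,475)[:1]+(280,),interpolation=2)if 0 else cv2.copyMakeBorder(cv2.resize(c[155:225,112:212],(400,280),interpolation=2),0,195,0,0,0)]))
E
python3 meas.py
```

```text
plate (((580.3019409179688, -224.57774353027344), (122.47853088378906, 201.36318969726562), 82.48025512695312), [[472.0, -272.0], [672.0, -298.0], [688.0, -177.0], [489.0, -151.0]])
bracket (((600.8444213867188, -226.62562561035156), (67.48551940917969, 74.07616424560547), 80.96056365966797), [[559.0, -254.0], [632.0, -266.0], [643.0, -199.0], [570.0, -187.0]])
grip
[324.5 229.2] 79 [ 0.4576 -0.2087  0.203 ]
tabs
[187.1 185.4] 11 [0.5736 0.1557 0.085 ]
[159.5 191.7] 15 [0.5554 0.2329 0.085 ]
[131.9 197.8] 16 [0.5378 0.3107 0.085 ]
rail (((565.4337158203125, 237.86209106445312), (201.44680786132812, 306.60595703125), 0.6015666127204895), [[463.0, 390.0], [466.0, 84.0], [668.0, 86.0], [665.0, 392.0]])
```

View pics/crop.png

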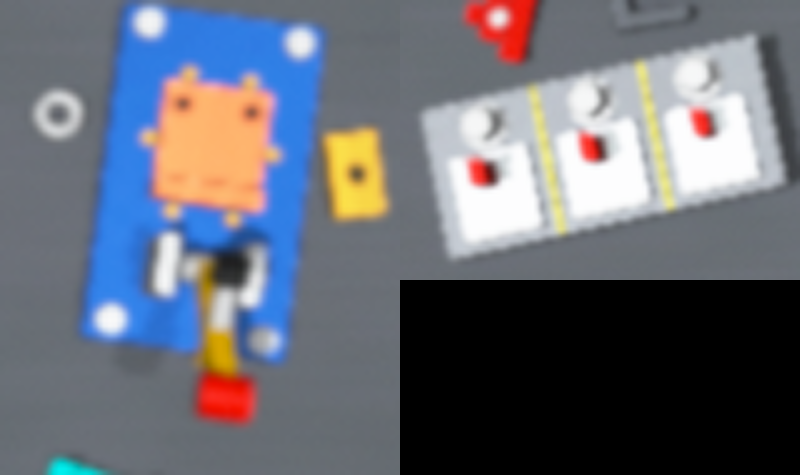

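The crop confirms the blue clamp with its red grip, its cheeks and the copper bracket between brass pins. The rail's corners are at crop (420,112), (757,37), (785,183) and (450,257), and the bolt heads at (483,125), (592,100) and (697,73).

```bash
python3 - <<'E'
from h import *
im=grab("top");S=grab("side")
f=lambda p:(112+(p[0]-400)/4.0-.375,155+p[1]/4.0-.375)
C=[onz(im,*f(p),.045)[:2] for p in[(420,112),(757,37),(785,183),(450,257)]]
print(np.round(C,3),np.mean(C,0))
H=[onz(im,*f(p),.067)[:2] for p in[(483,125),(592,100),(697,73)]];print(np.round(H,4))
r=np.array(C);w=(np.mean(r[:2],0)-np.mean(r[2:],0));yaw=np.arctan2(w[1],w[0]);d=H[0]-H[2];y2=np.arctan2(-d[0],d[1]);print(np.degrees([yaw,y2]))
yaw=y2;X=np.array([np.cos(yaw),np.sin(yaw)]);Y=np.array([-X[1],X[0]])
for c in (np.mean(C,0),np.mean(H,0)-.034*X):
  print(c)
  for k in(.08,0,-.08):print("head",(c+.034*X+k*Y).round(4),"tab",(c-.003*X+k*Y).round(4), "hinge",(c-.044*X+k*Y).round(4))
# side view check of grip
h=cv2.cvtColor(S["color"],cv2.COLOR_BGR2HSV);m=cv2.inRange(h,(0,180,90),(6,255,255))|cv2.inRange(h,(174,180,90),(180,255,255))
n,l,s,ce=cv2.connectedComponentsWithStats(m[120:260,200:290])
for i in range(1,n):
  if s[i,4]>8:print("side red",ce[i]+[200,120],s[i,4])
print("proj grip",proj(S,[.458,-.2086,.1965]), "tabs",proj(S,[(c-.003*X+k*Y).tolist()+[.073] for k in(.08,0,-.08)]))
from scipy.spatial.transform import Rotation as R
print(R.from_rotvec(ctrl.get_obs()["tool_rot"]).as_matrix().round(3))
E
```

```text
[[0.584 0.37 ]
 [0.639 0.124]
 [0.534 0.102]
 [0.478 0.345]] [0.55883996 0.23518291]
[[0.5726 0.316 ]
 [0.5909 0.2379]
 [0.6106 0.1631]]
[12.58701048 13.96572885]
[0.55883996 0.23518291]
head [0.5725 0.321 ] tab [0.5366 0.3121] hinge [0.4968 0.3022]
head [0.5918 0.2434] tab [0.5559 0.2345] hinge [0.5161 0.2246]
head [0.6111 0.1658] tab [0.5752 0.1568] hinge [0.5354 0.1469]
[0.55836183 0.23078597]
head [0.572  0.3166] tab [0.5361 0.3077] hinge [0.4964 0.2978]
head [0.5914 0.239 ] tab [0.5555 0.2301] hinge [0.5157 0.2202]
head [0.6107 0.1614] tab [0.5748 0.1524] hinge [0.535  0.1425]
side red [276.48717949 146.58974359] 39
side red [209.82051282 185.98717949] 78
proj grip [[211.04548353 188.99108808]] tabs [[242.36914458 132.43894004]
 [249.52963617 142.60846634]
 [257.5610171  154.02731364]]
[[-0.973  0.23  -0.   ]
 [ 0.23   0.973 -0.001]
 [ 0.    -0.001 -1.   ]]
```

Request:
play_rows(series=[[1, [0, 0, -0.9], [0, 0, -0.73]], [1, [0, 0, -0.9], [0, 0, 0]], [1, [-0.8, -0.52, 0], [0, 0, 0]], [1, [-0.8, -0.52, 0], [0, 0, 0]], [1, [-0.8, -0.52, 0], [0, 0, 0]], [1, [-0.8, -0.52, 0], [0, 0, 0]], [1, [-0.8, -0.52, 0], [0, 0, 0]], [1, [-0.8, -0.52, 0], [0, 0, 0]]], force=20)

```text
t: 1.3
tool_pos: [0.3623, 0.4213, 0.3214]
tool_rot: [0.204, 3.135, 0.0]
contact_force: [1.2, 0.8, -1.1]
opening: 0.0853
grip_force: 0.0
```

```bash
cat > go.py <<'E'
import sys
from h import *
from scipy.spatial.transform import Rotation as R
# usage: go.py heading_deg_of_tool_y x y z
a=[float(v) for v in sys.argv[1:]]
o=ctrl.get_obs();T=R.from_rotvec(o["tool_rot"]).as_matrix();h=np.radians(a[0])
y=np.array([np.cos(h),np.sin(h),0]);z=np.array([0,0,-1.]);D=np.c_[np.cross(y,z),y,z]
print("t",o["t"],"pos",np.round(o["tool_pos"],4),"turn",np.round(np.degrees(R.from_matrix(T.T@D).as_rotvec())/8,3))
d=np.array(a[1:4])-o["tool_pos"]
print("units cur axes",(T.T@d/.05).round(3),"in target axes",(D.T@d/.05).round(3),"F",np.round(o["contact_force"],2),"op",round(o["opening"],4),"grip",o["grip_force"])
E
python3 go.py 82.5 .55 0 .31
```

```text
t 1.3 pos [0.3623 0.4213 0.3214] turn [0.002 0.002 0.008]
units cur axes [-4.812 -7.87   0.226] in target axes [-4.821 -7.865  0.227] F [ 1.24  0.81 -1.11] op 0.0853 grip 0.0
```

Request:
play_rows(series=[[1, [-0.5, -0.97, 0], [0, 0, 0]], [1, [-0.5, -0.97, 0], [0, 0, 0]], [1, [-0.5, -0.97, 0], [0, 0, 0]], [1, [-0.5, -0.97, 0], [0, 0, 0]], [1, [-0.5, -0.97, 0], [0, 0, 0]], [1, [-0.5, -0.97, 0], [0, 0, 0]], [1, [-0.5, -0.97, 0], [0, 0, 0]], [1, [-0.5, -0.97, 0], [0, 0, 0]]])

```text
t: 2.3
tool_pos: [0.5097, 0.0101, 0.3215]
tool_rot: [0.204, 3.134, 0.0]
contact_force: [0.1, 0.5, -0.4]
opening: 0.0854
grip_force: 0.0
```

```bash
python3 go.py 82.5 .458 -.2086 .26
```

```text
t 2.3 pos [0.5097 0.0101 0.3215] turn [0.001 0.005 0.006]
units cur axes [ 0.459 -4.471  1.228] in target axes [ 0.454 -4.471  1.229] F [ 0.05  0.54 -0.38] op 0.0854 grip 0.0
```

Request:
play_rows(series=[[1, [0.1, -0.9, 0], [0, 0, 0]], [1, [0.1, -0.9, 0.2], [0, 0, 0]], [1, [0.1, -0.9, 0.3], [0, 0, 0]], [1, [0.1, -0.9, 0.3], [0, 0, 0]], [1, [0.06, -0.8, 0.3], [0, 0, 0]], [1, [0, 0, 0], [0, 0, 0]], [1, [0, 0, 0], [0, 0, 0]]])

```text
t: 3.18
tool_pos: [0.4583, -0.203, 0.2666]
tool_rot: [0.204, 3.135, 0.001]
contact_force: [-0.2, -0.4, -0.6]
opening: 0.0855
grip_force: 0.0
```

```bash
python3 go.py 82.5 .458 -.2086 .178; python3 - <<'E'
from h import *
a=grab("top")["color"][190:260,280:360];b=grab("side")["color"][120:230,160:270]
cv2.imwrite("pics/g1.png",np.hstack([cv2.resize(a,(400,350)),cv2.resize(b,(350,350))]))
E
```

```text
t 3.175 pos [ 0.4583 -0.203   0.2666] turn [0.003 0.002 0.007]
units cur axes [-0.009 -0.113  1.771] in target axes [-0.009 -0.112  1.772] F [-0.25 -0.39 -0.61] op 0.0855 grip 0.0
```

View pics/g1.png

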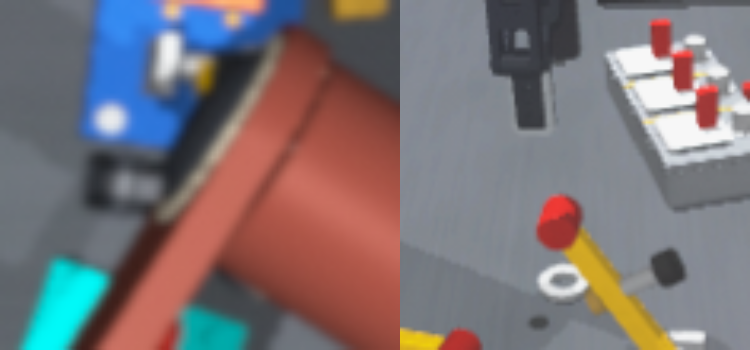

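The fingers stand above the red grip, at right crop (535,110) over (558,222). Next I descend and grip.

Request:
play_rows(series=[[1, [0, -0.11, 0.45], [0, 0, 0]], [1, [0, 0, 0.5], [0, 0, 0]], [1, [0, 0, 0.5], [0, 0, 0]], [1, [0, 0, 0.3], [0, 0, 0]], [0, [0, 0, 0], [0, 0, 0]], [0, [0, 0, 0], [0, 0, 0]], [0, [0, 0, 0], [0, 0, 0]], [0, [0, 0, 0], [0, 0, 0]]], force=25)

```text
t: 4.28
tool_pos: [0.4579, -0.211, 0.1806]
tool_rot: [0.204, 3.133, -0.009]
contact_force: [-1.6, -7.5, 0.2]
opening: 0.0258
grip_force: 31.5
```

```bash
python3 go.py 82.5 .458 -.2086 .178
```

```text
t 4.275 pos [ 0.4579 -0.211   0.1806] turn [-0.039  0.017  0.006]
units cur axes [0.003 0.048 0.051] in target axes [0.003 0.047 0.051] F [-1.57 -7.5   0.18] op 0.0258 grip 31.548921167850494
```

Request:
play_rows(series=[[0, [-0.36, -0.04, -0.18], [0, 0, 0]], [0, [-0.39, 0, -0.12], [0, 0, 0]], [0, [-0.4, 0, -0.06], [0, 0, 0]], [0, [-0.4, 0, 0], [0, 0, 0]], [0, [-0.4, 0, 0.06], [0, 0, 0]], [0, [-0.39, 0, 0.12], [0, 0, 0]], [0, [-0.37, 0, 0.17], [0, 0, 0]]])

```text
t: 5.15
tool_pos: [0.5925, -0.2283, 0.1806]
tool_rot: [0.203, 3.134, 0.0]
contact_force: [-1.6, 0.5, 1.3]
opening: 0.0252
grip_force: 33.0
```

```bash
python3 go.py 82.5 .5924 -.2262 .1785
```

```text
t 5.15 pos [ 0.5925 -0.2283  0.1806] turn [0.001 0.005 0.009]
units cur axes [0.007 0.041 0.042] in target axes [0.007 0.041 0.042] F [-1.62  0.47  1.27] op 0.0252 grip 32.9639607667923
```

Request:
play_rows(series=[[0, [-0.33, 0, 0.24], [0, 0, 0]], [0, [-0.3, 0, 0.27], [0, 0, 0]], [0, [-0.25, 0, 0.32], [0, 0, 0]], [0, [-0.2, 0, 0.35], [0, 0, 0]], [0, [-0.15, 0, 0.38], [0, 0, 0]], [0, [-0.09, 0, 0.39], [0, 0, 0]], [0, [-0.03, 0, 0.4], [0, 0, 0]], [0, [0, 0, 0.04], [0, 0, 0]]])

```text
t: 6.15
tool_pos: [0.6617, -0.2372, 0.0605]
tool_rot: [0.203, 3.128, -0.001]
contact_force: [8.7, 1.2, 0.4]
opening: 0.0253
grip_force: 43.1
```

```bash
python3 go.py 82.5 .6597 -.235 .0615
```

```text
t 6.15 pos [ 0.6617 -0.2372  0.0605] turn [0.    0.053 0.008]
units cur axes [ 0.045  0.038 -0.021] in target axes [ 0.045  0.038 -0.02 ] F [8.7  1.25 0.35] op 0.0253 grip 43.1464684009552
```

Request:
play_rows(series=[[0.6, [0, 0, 0], [0, 0, 0]], [0.6, [0, 0, 0], [0, 0, 0]], [0.6, [0, 0, 0], [0, 0, 0]], [0.6, [0, 0, 0], [0, 0, 0]], [0.6, [0, 0, 0], [0, 0, 0]], [0.6, [0, 0, 0], [0, 0, 0]]])

```text
t: 6.9
tool_pos: [0.6584, -0.2371, 0.0598]
tool_rot: [0.204, 3.135, -0.0]
contact_force: [1.8, 0.4, -0.4]
opening: 0.0513
grip_force: 0.0
```

```bash
python3 go.py 82.5 .6597 -.235 .0615; python3 - <<'E'
from h import *
b=grab("side")["color"][190:320,190:350]
cv2.imwrite("pics/g2.png",cv2.resize(b,(640,520)))
E
```

```text
t 6.9 pos [ 0.6584 -0.2371  0.0598] turn [-0.     0.     0.007]
units cur axes [-0.02   0.044 -0.033] in target axes [-0.02   0.044 -0.033] F [ 1.82  0.37 -0.4 ] op 0.0513 grip 0.0
```

View pics/g2.png

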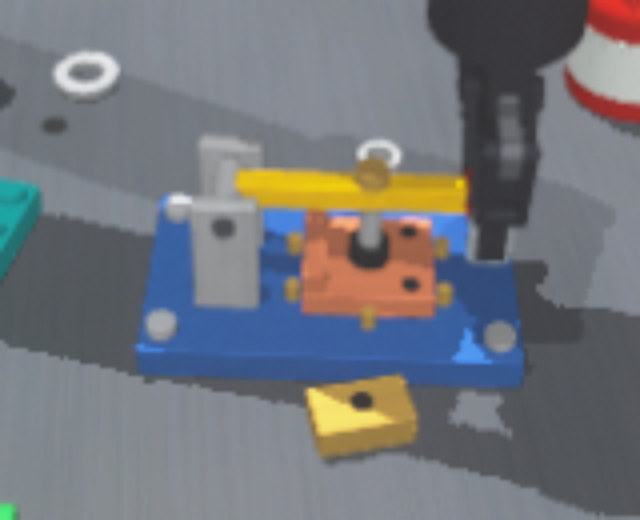

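The arm lies level, with its pad at (368,255) on the bracket, released and resting by its own weight. I grip again and throw it back.

Request:
play_rows(series=[[0, [-0.02, 0, -0.03], [0, 0, 0]], [0, [0, 0, 0], [0, 0, 0]], [0, [0, 0, 0], [0, 0, 0]], [0, [0.03, 0, -0.4], [0, 0, 0]], [0, [0.09, 0, -0.39], [0, 0, 0]], [0, [0.15, 0, -0.38], [0, 0, 0]], [0, [0.2, 0, -0.35], [0, 0, 0]], [0, [0.25, 0, -0.32], [0, 0, 0]]])

```text
t: 7.95
tool_pos: [0.6224, -0.2321, 0.1539]
tool_rot: [-0.204, -3.133, -0.001]
contact_force: [-0.9, 0.7, -6.0]
opening: 0.0256
grip_force: 24.9
```

```bash
python3 go.py 82.5 .6237 -.2303 .153
```

```text
t 7.95 pos [ 0.6224 -0.2321  0.1539] turn [ 0.003 -0.011  0.008]
units cur axes [-0.022  0.039  0.018] in target axes [-0.022  0.039  0.018] F [-0.93  0.71 -5.96] op 0.0256 grip 24.908545911312103
```

Request:
play_rows(series=[[0, [0.29, 0, -0.27], [0, 0, 0]], [0, [0.33, 0, -0.24], [0, 0, 0]], [0, [0.37, 0, -0.17], [0, 0, 0]], [0, [0.39, 0, -0.12], [0, 0, 0]], [0, [0.4, 0, -0.06], [0, 0, 0]], [0, [0.4, 0, 0], [0, 0, 0]], [0, [0.4, 0, 0.06], [0, 0, 0]], [0, [0.39, 0, 0.12], [0, 0, 0]]])

```text
t: 8.95
tool_pos: [0.4768, -0.2134, 0.1902]
tool_rot: [0.204, 3.13, -0.002]
contact_force: [2.1, 0.9, 0.5]
opening: 0.0254
grip_force: 25.9
```

Request:
play_rows(series=[[0, [0.37, 0, 0.18], [0, 0, 0]], [0, [0, 0, 0], [0, 0, 0]], [1, [0, 0, 0], [0, 0, 0]], [1, [0, 0, 0], [0, 0, 0]], [1, [0, 0, 0], [0, 0, 0]], [1, [0, 0, 0], [0, 0, 0]]])

```text
t: 9.7
tool_pos: [0.4582, -0.2109, 0.1782]
tool_rot: [-0.204, -3.135, -0.0]
contact_force: [-0.3, -0.3, -0.3]
opening: 0.0851
grip_force: 0.0
```

```bash
python3 go.py 82.5 .458 -.2086 .31
```

```text
t 9.7 pos [ 0.4582 -0.2109  0.1782] turn [ 0.001 -0.002  0.008]
units cur axes [ 0.01   0.044 -2.637] in target axes [ 0.009  0.044 -2.637] F [-0.35 -0.35 -0.33] op 0.0851 grip 0.0
```

Request:
play_rows(series=[[1, [0, 0, -0.8], [0, 0, 0]], [1, [0, 0, -0.9], [0, 0, 0]], [1, [0, 0, -0.9], [0, 0, -0.5]], [0, [0, 0, 0], [0, 0, -1]], [0, [0, 0, 0], [0, 0, -1]], [0, [0, 0, 0], [0, 0, 0]]])

```text
t: 10.45
tool_pos: [0.4582, -0.2109, 0.3082]
tool_rot: [0.341, -3.123, -0.0]
contact_force: [-0.3, -0.7, 0.7]
opening: 0.0323
grip_force: 0.0
```

```bash
python3 go.py 103 .6097 .1627 .12;python3 - <<'E'
from h import *
for n,k in(("side",(200,180,290,300)),):
    im=grab(n);print("proj",proj(im,[.458,-.2086,.1965]));h=cv2.cvtColor(im["color"],cv2.COLOR_BGR2HSV)
    m=cv2.inRange(h,(0,180,90),(6,255,255))[160:220,190:240];print(cv2.moments(m,True)["m10"]/m.astype(bool).sum()+190,(m>0).sum())
E
```

```text
t 10.45 pos [ 0.4582 -0.2109  0.3082] turn [ 0.001 -0.002 -0.066]
units cur axes [-4.573  6.64   3.764] in target axes [-4.634  6.598  3.764] F [-0.32 -0.7   0.66] op 0.0323 grip 0.0
proj [[211.04548353 188.99108808]]
207.42857142857142 35
```

Request:
play_rows(series=[[0, [-0.58, 0.83, 0], [0, 0, -0.06]], [0, [-0.58, 0.83, 0], [0, 0, 0]], [0, [-0.58, 0.83, 0], [0, 0, 0]], [0, [-0.58, 0.83, 0], [0, 0, 0]], [0, [-0.58, 0.83, 0.3], [0, 0, 0]], [0, [-0.58, 0.83, 0.5], [0, 0, 0]], [0, [-0.58, 0.83, 0.5], [0, 0, 0]], [0, [-0.58, 0.83, 0.5], [0, 0, 0]]])

```text
t: 11.5
tool_pos: [0.61, 0.1664, 0.2172]
tool_rot: [0.353, -3.121, 0.0]
contact_force: [0.5, -0.1, -0.7]
opening: -0.0001
grip_force: 0.0
```

```bash
python3 go.py 103 .6097 .1627 .09
```

```text
t 11.5 pos [0.61   0.1664 0.2172] turn [-0.001 -0.001 -0.01 ]
units cur axes [ 0.023 -0.07   2.544] in target axes [ 0.023 -0.071  2.544] F [ 0.54 -0.09 -0.66] op -0.0001 grip 0.0
```

Request:
play_rows(series=[[0, [0.02, -0.07, 0.6], [0, 0, 0]], [0, [0, 0, 0.7], [0, 0, 0]], [0, [0, 0, 0.7], [0, 0, 0]], [0, [0, 0, 0.54], [0, 0, 0]], [0, [0, 0, 0], [0, 0, 0]]])

```text
t: 12.12
tool_pos: [0.6071, 0.1608, 0.0878]
tool_rot: [0.354, -3.115, 0.0]
contact_force: [-0.0, 0.4, 0.3]
opening: -0.0003
grip_force: 0.0
```

```bash
python3 go.py 103 .6097 .1627 .064; python3 - <<'E'
from h import *
a=grab("top")["color"][130:230,110:220];b=grab("side")["color"][100:190,210:300]
cv2.imwrite("pics/g3.png",np.hstack([cv2.resize(a,(440,400)),cv2.resize(b,(360,400))]))
E
```

```text
t 12.125 pos [0.6071 0.1608 0.0878] turn [ 0.004 -0.048 -0.006]
units cur axes [-0.062  0.026  0.476] in target axes [-0.059  0.026  0.477] F [-0.    0.42  0.34] op -0.0003 grip 0.0
```

View pics/g3.png

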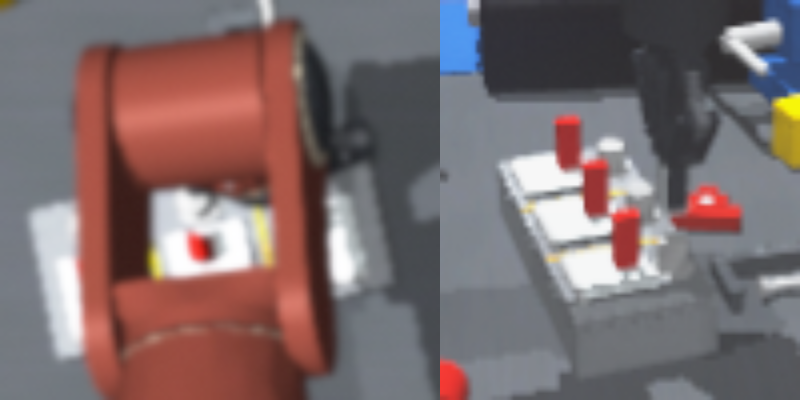

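The side crop shows the shut fingers (680,190) just above head c (675,245). Next I tap it gently.

Request:
play_rows(series=[[0, [0, 0, 0.2], [0, 0, 0]], [0, [0, 0, 0.14], [0, 0, 0]], [0, [0, 0, 0.06], [0, 0, 0]], [0, [0, 0, 0.06], [0, 0, 0]], [0, [0, 0, 0], [0, 0, 0]], [0, [0, 0, 0], [0, 0, 0]]])

```text
t: 12.98
tool_pos: [0.6096, 0.1612, 0.0685]
tool_rot: [-0.357, 3.121, -0.0]
contact_force: [0.5, -0.5, 0.3]
opening: -0.0
grip_force: 0.0
```

Request:
play_rows(series=[[0, [0, 0, 0.05], [0, 0, 0]], [0, [0, 0, 0.05], [0, 0, 0]], [0, [0, 0, 0], [0, 0, 0]], [0, [0, 0, 0], [0, 0, 0]]])

```text
t: 13.48
tool_pos: [0.6101, 0.1612, 0.067]
tool_rot: [-0.357, 3.121, -0.0]
contact_force: [-7.9, -1.7, 15.3]
opening: -0.0002
grip_force: 7.8
```

Bolt c is firm at 15 N, so it is tight. On to b.

Request:
play_rows(series=[[0, [0, 0, -0.5], [0, 0, 0]], [0, [0, 0.5, -0.2], [0, 0, 0]], [0, [0, 0.6, 0], [0, 0, 0]], [0, [0, 0.5, 0], [0, 0, 0]], [0, [0, 0, 0], [0, 0, 0]], [0, [0, 0, 0], [0, 0, 0]]])

```text
t: 14.22
tool_pos: [0.5915, 0.2386, 0.0982]
tool_rot: [-0.357, 3.121, -0.001]
contact_force: [-0.1, -0.7, -0.5]
opening: -0.0
grip_force: 0.0
```

```bash
python3 go.py 103 .5917 .2406 .069
```

```text
t 14.225 pos [0.5915 0.2386 0.0982] turn [-0.003 -0.     0.005]
units cur axes [-0.013  0.038  0.585] in target axes [-0.013  0.038  0.585] F [-0.09 -0.67 -0.51] op -0.0 grip 0.0
```

Request:
play_rows(series=[[0, [0, 0.03, 0.3], [0, 0, 0]], [0, [0, 0, 0.24], [0, 0, 0]], [0, [0, 0, 0.05], [0, 0, 0]], [0, [0, 0, 0.05], [0, 0, 0]], [0, [0, 0, 0.05], [0, 0, 0]], [0, [0, 0, 0], [0, 0, 0]], [0, [0, 0, 0], [0, 0, 0]]])

```text
t: 15.1
tool_pos: [0.5912, 0.2406, 0.0639]
tool_rot: [-0.357, 3.121, 0.0]
contact_force: [1.1, -0.7, -0.5]
opening: 0.0002
grip_force: 0.0
```

Bolt b gave way. I press on gently to its stop.

Request:
play_rows(series=[[0, [0, 0, 0.05], [0, 0, 0]], [0, [0, 0, 0.05], [0, 0, 0]], [0, [0, 0, 0.04], [0, 0, 0]], [0, [0, 0, 0], [0, 0, 0]], [0, [0, 0, 0], [0, 0, 0]]])

```text
t: 15.72
tool_pos: [0.5913, 0.2407, 0.059]
tool_rot: [0.357, -3.121, 0.0]
contact_force: [-6.4, -2.3, 11.2]
opening: 0.0003
grip_force: 5.7
```

Bolt b bottomed out 8 mm down, so it is the loose one. I go up and over tab b.

Request:
play_rows(series=[[0, [0, 0, -0.5], [0, 0, 0]], [0, [0, 0, -0.5], [0, 0, 0]], [0, [0, 0, -0.5], [0, 0, 0]], [0.65, [0.34, 0, 0], [0, 0, 0]], [0.65, [0.4, 0, 0], [0, 0, 0]], [0.65, [0, 0, 0], [0, 0, 0]], [0.65, [0, 0, 0], [0, 0, 0]]])

```text
t: 16.6
tool_pos: [0.5554, 0.2322, 0.1317]
tool_rot: [-0.357, 3.121, 0.0]
contact_force: [0.3, 0.3, 0.9]
opening: 0.055
grip_force: 0.0
```

```bash
python3 go.py 103 .5557 .2323 .062; python3 - <<'E'
from h import *
a=grab("top")["color"][150:230,110:220];b=grab("side")["color"][100:190,210:300]
cv2.imwrite("pics/g4.png",np.hstack([cv2.resize(a,(440,400)),cv2.resize(b,(360,400))]))
E
```

```text
t 16.6 pos [0.5554 0.2322 0.1317] turn [0.    0.004 0.004]
units cur axes [-0.004  0.     1.395] in target axes [-0.005  0.     1.395] F [0.34 0.28 0.86] op 0.055 grip 0.0
```

View pics/g4.png

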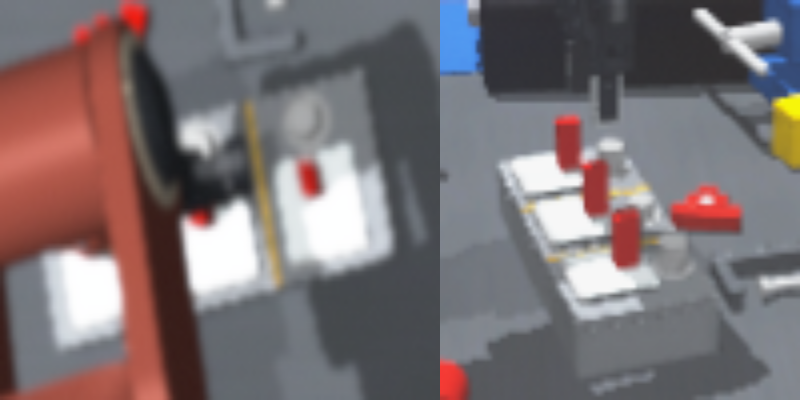

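Head b is visibly lower (640,210). The fingers (605,100) hang over tab b (596,185). I descend and pinch.

Request:
play_rows(series=[[0.65, [0, 0, 0.4], [0, 0, 0]], [0.65, [0, 0, 0.5], [0, 0, 0]], [0.65, [0, 0, 0.5], [0, 0, 0]], [0, [0, 0, 0], [0, 0, 0]], [0, [0, 0, 0], [0, 0, 0]], [0, [0, 0, 0], [0, 0, 0]], [0, [0, 0, 0], [0, 0, 0]]], force=25)

```text
t: 17.58
tool_pos: [0.5552, 0.234, 0.0627]
tool_rot: [-0.357, 3.12, 0.005]
contact_force: [-1.3, 6.3, -3.1]
opening: 0.0115
grip_force: 30.1
```

Tab pinched (11.5 mm). I swing it open about the hinge, shifting 2 mm sideways to relax the side force.

Request:
play_rows(series=[[0, [0.044, 0.04, -0.112], [0, -1, 0]], [0, [0.044, 0, -0.112], [0, -1, 0]], [0, [0.044, 0, -0.112], [0, -1, 0]], [0, [0, 0, 0], [0, 0, 0]]])

```text
t: 18.08
tool_pos: [0.5455, 0.2319, 0.0784]
tool_rot: [-0.31, 2.704, 0.066]
contact_force: [3.6, -0.4, -6.6]
opening: 0.0116
grip_force: 29.4
```

```bash
cat > ang.py <<'E'
from h import *
from scipy.spatial.transform import Rotation as R
o=ctrl.get_obs();T=R.from_rotvec(o["tool_rot"]).as_matrix();X=np.array([.9744,.225,0]);hp=np.array([.5586,.233,.049])-.044*X
p=np.array(o["tool_pos"])-hp;g=p-.019*T[:,2]
print("tilt",np.degrees(np.arctan2(T[:,2]@X,-T[2,2])),"grasp rel hinge x,z",g@X,g[2],"ang",np.degrees(np.arctan2(g[2],g@X)-np.arctan2(32,41)),"r",np.hypot(g@X,g[2]),"F",np.round(o["contact_force"],1),"op",o["opening"],"q",np.round(o["q"],2))
E
python3 ang.py
```

```text
tilt 24.170462876367036 grasp rel hinge x,z 0.023200398259955426 0.04676027837191945 ang 25.63980633061557 r 0.05219944552234191 F [ 3.6 -0.4 -6.6] op 0.01160489675866843 q [ 0.29 -0.11  2.09 -0.04  0.75 -1.49]
```

Request:
play_rows(series=[[0, [0.044, 0, -0.112], [0, -1, 0]], [0, [0.044, 0, -0.112], [0, -1, 0]], [0, [0, 0, 0], [0, 0, 0]]])

```text
t: 18.45
tool_pos: [0.5366, 0.2298, 0.0855]
tool_rot: [-0.278, 2.431, 0.1]
contact_force: [2.3, -0.2, -5.2]
opening: 0.0112
grip_force: 29.9
```

```bash
python3 ang.py
```

```text
tilt 39.967644813835925 grasp rel hinge x,z 0.009631203978025958 0.05102240771882413 ang 41.33878368896876 r 0.05192346463297944 F [ 2.3 -0.2 -5.2] op 0.011194639165074976 q [ 0.3  -0.25  2.27 -0.11  0.43 -1.41]
```

Request:
play_rows(series=[[0, [0.044, 0, -0.112], [0, -1, 0]], [0, [0.05, 0, -0.07], [0, -0.25, 0]], [0, [0.05, 0, -0.07], [0, -0.25, 0]], [0, [0, 0, 0], [0, 0, 0]]])

```text
t: 18.95
tool_pos: [0.5247, 0.227, 0.0899]
tool_rot: [-0.253, 2.223, 0.123]
contact_force: [2.7, 0.5, -3.5]
opening: 0.0117
grip_force: 29.1
```

```bash
python3 ang.py; python3 - <<'E'
from h import *
a=grab("top")["color"][150:230,110:220];b=grab("side")["color"][100:240,190:330]
cv2.imwrite("pics/g5.png",np.hstack([cv2.resize(a,(360,400)),cv2.resize(b,(400,400))]))
E
```

```text
tilt 51.974619789284205 grasp rel hinge x,z -0.0053538425229331795 0.05259248185650915 ang 57.841004589213384 r 0.05286428640951859 F [ 2.7  0.5 -3.5] op 0.011711606543289815 q [ 0.31 -0.33  2.41 -0.4   0.17 -1.12]
```

View pics/g5.png

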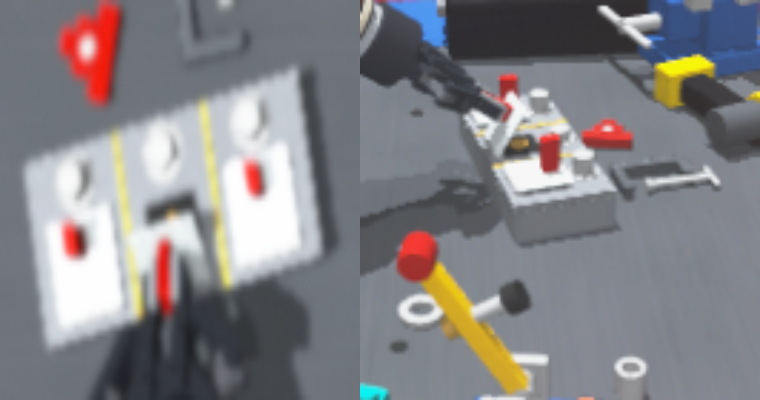

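Cover b stands open and held at (165,265), showing the lock nut. Covers a and c are shut, and the clamp is thrown back (its red grip at (417,255)).

Request:
play_rows(series=[[0, [0, 0, 0], [0, 0, 0]], [0, [0, 0, 0], [0, 0, 0]], [0, [0, 0, 0], [0, 0, 0]], [0, [0, 0, 0], [0, 0, 0]]])

```text
t: 19.55
tool_pos: [0.5245, 0.227, 0.0899]
tool_rot: [-0.253, 2.221, 0.124]
contact_force: [6.1, -0.6, -2.5]
opening: 0.0116
grip_force: 28.8
```

```bash
python3 ang.py; python3 -c "
from station import ctrl
print(ctrl.finish_job())"
```

```text
tilt 52.08882849715044 grasp rel hinge x,z -0.0055962606950439985 0.052591621558233485 ang 58.10236870390194 r 0.05288853176153922 F [ 6.1 -0.6 -2.5] op 0.011581146411821664 q [ 0.31 -0.33  2.41 -0.4   0.17 -1.13]
the job is handed in; nothing more can be done
None
```

Job handed in, verdict not shown: the clamp was shut on the bracket and thrown back, bolt b was the loose one (8 mm down; c was firm, a not tapped), and cover b is held open at an estimated 52–58° with covers a and c shut.

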